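Sort the steel nuts on a counting tray into its trough

TASK

On the blue counting tray a brass nut has got in among three steel ones. With closed fingertips sweep the three steel nuts across the platform and over its edge into the trough along the tray's far side, leaving the brass nut behind on the platform, then swing the trough's white cover over and press it fully shut. Only push: do not pick up any nut, and leave the two vials and the red hex-key set beside the tray where they stand.

Things in the scene. Friction and masses are not known exactly. Their poses are not given: they have to be found in the camera images.
- tray: muted blue counting tray stuck to the bench by its feet (it cannot move), 150 mm along its x (to the robot's right) by 185 mm along its y (away from the robot). Origin under its centre, on the bench. Flat platform on the near side, trough along the whole far side
- platform (a point): point on the platform's flat top at tray x = 0, y = -20.5 mm, 30 mm above the bench; axes as the tray's. The platform spans tray x -71..71, y -88..47.5 mm. Rims 4 mm thick, 8 mm above it, bound its near, left and right sides; a 28 mm wide pour spout passes the left rim (x = -73) at y = -66 mm. Its far edge, at y = 47.5 mm, has no rim: parts swept over it drop into the trough
- trough (a point): middle of the trough's floor, 7 mm above the bench; axes as the tray's. Inside it spans tray x -71..71, y 47.5..88.5 mm; its outer (far) wall, 4 mm thick, and its ends reach 32 mm above the bench
- cover_hinge (a point): middle of the cover's hinge line, which runs along the tray's x at tray y = 93 mm, 34.5 mm above the bench; axes as the tray's
- cover_tab (a point): outer end of the 36 mm wide thumb tab in the middle of the cover's free edge, 57 mm from the hinge line; it moves with the cover
- cover (a joint): white trough cover, 146 mm along the hinge, 48.5 mm wide without its tab, 2.5 mm thick. 0 rad = shut, flat, its top 35 mm above the bench; 1.57 upright; 1.95 fully open, leaning away from the platform. Starts at 1.6 to 1.93. The stiff hinge stays where it is left and yields to about 0.5 N at the free edge; a push on its outer (far) face swings it over the trough
- steel_nut_1: silvery steel M12 hexagon nut, 18 mm across flats, 20 mm across corners, 10.8 mm thick, about 16 g (the mass varies), lying flat, loose, anywhere on the tray's platform; origin at its centre, z along its bore
- steel_nut_2: silvery steel M12 hexagon nut, 18 mm across flats, 20 mm across corners, 10.8 mm thick, about 16 g (the mass varies), lying flat, loose, anywhere on the tray's platform; origin at its centre, z along its bore
- steel_nut_3: silvery steel M12 hexagon nut, 18 mm across flats, 20 mm across corners, 10.8 mm thick, about 16 g (the mass varies), lying flat, loose, anywhere on the tray's platform; origin at its centre, z along its bore
- brass_nut: yellow brass M12 hexagon nut, 18 mm across flats, 20 mm across corners, 10.8 mm thick, about 16 g (the mass varies), lying flat, loose, anywhere on the tray's platform; origin at its centre, z along its bore
- vial_red: bystander: sample vial with a red cap, 30 mm across, 50 mm high, standing to the right of the tray; origin at the centre of its base
- vial_black: bystander: sample vial with a black cap, 30 mm across, 50 mm high, standing to the right of the tray; origin at the centre of its base
- hex_keys: bystander: red folding hex-key set, 22 x 86 x 23 mm, lying to the left of the tray; origin at the centre of its base

How it is judged:
On the way, in this order (a step that is already met when the one before it is completed fails the run):
1. the three steel nuts lie in the trough, its cover still open (x of steel_nut_1 in the frame of tray between -0.073 and 0.073 m and y of steel_nut_1 in the frame of tray between 0.0475 and 0.0895 m and z of each of steel_nut_1, steel_nut_2, steel_nut_3 in the frame of tray below 0.028 m and x of steel_nut_2 in the frame of tray between -0.073 and 0.073 m and y of steel_nut_2 in the frame of tray between 0.0475 and 0.0895 m and x of steel_nut_3 in the frame of tray between -0.073 and 0.073 m and y of steel_nut_3 in the frame of tray between 0.0475 and 0.0895 m and value of joint cover above 0.3 rad), for 0.1 s.
2. the cover is shut (value of joint cover below 0.07 rad), for 0.1 s.
At the end, for the whole second after the job is handed in: all three steel nuts lie at rest inside the trough (centres below 28 mm), the brass nut rests on the platform (anywhere within the rims), and the cover is shut to within 0.07 rad (x of steel_nut_1 in the frame of tray between -0.073 and 0.073 m and y of steel_nut_1 in the frame of tray between 0.0475 and 0.0895 m and z of each of steel_nut_1, steel_nut_2, steel_nut_3 in the frame of tray below 0.028 m and x of steel_nut_2 in the frame of tray between -0.073 and 0.073 m and y of steel_nut_2 in the frame of tray between 0.0475 and 0.0895 m and x of steel_nut_3 in the frame of tray between -0.073 and 0.073 m and y of steel_nut_3 in the frame of tray between 0.0475 and 0.0895 m and x of brass_nut in the frame of tray between -0.073 and 0.073 m and y of brass_nut in the frame of tray between -0.0895 and 0.0475 m and z of brass_nut in the frame of tray between 0.03 and 0.046 m and value of joint cover below 0.07 rad and linear speed of each of steel_nut_1, steel_nut_2, steel_nut_3, brass_nut below 0.02 m/s); the robot touches nothing.
It fails at once if a nut is lifted (its centre more than 55 mm above the bench; one lying on the platform has it at 35 mm) (height (world z) of any of steel_nut_1, steel_nut_2, steel_nut_3, brass_nut above 0.055 m).
It fails at once if a vial or the hex-key set is moved by more than 15 mm (distance of any of vial_red, vial_black, hex_keys from where it was at the start of the episode above 0.015 m).
It also fails if it takes over 54 s, if anything falls off the work surface, if the arm or the gripper's body presses on something with over 40 N, if the wrist force passes 120 N, or if a joint passes its speed limit or range.

ROBOT

A 6-joint arm with a two-finger parallel gripper is mounted at the origin on a cart in front of the work surface, level with it; the furniture and walls round the work are solid. World frame = base frame: x ahead of the robot, y to its left, z up, the work surface at z = 0. Lengths are in m, angles in rad, forces in N, time in s.
With the tool pointing down it reaches from about 0.375 to 0.9 m from the base axis. Payload 3.1 kg.
Tool frame: the origin (TCP) lies at the very end of the fingers, on their centre line; the grasp point (between the pads) lies r.hold_point_z behind it (r.hold_point_z is the distance from the TCP to the grasp point, in m); z points along the fingers, y is the direction in which the jaws open and shut (so a half turn about z gives the same grasp; the last joint's range is limited). The gripper opens to 85 mm and grips with 20 to 120 N. Pads are 22 mm wide; open, the fingers measure 114 mm over their backs; the gripper's body (76 mm by 85 mm) begins 54 mm behind the grasp point. The pads swing forward as they close: fully open they stand 13 mm farther back than shut.
Start: joints at [-1.462, 0.527, 1.433, -0, 1.181, -0.178], TCP at [0.177, -0.599, 0.231] pointing down, gripper open.
Joint ranges: [-3.08, 3.08], [-0.75, 2.2], [0.22, 2.44], [-1.43, 4.57], [0, 2.65], [-2.85, 2.85]. Speed limits (rad/s): [2.79, 2.79, 3.14, 3.14, 3.14, 3.14].

INTERFACE

Orientations are given as a rotation vector (axis times angle).
In Python, from cell import r gives the robot as it stands. The module is installed in compiled form; this text tells all that it offers.
- The arm moves only by the shell command python3 -m handwheel 'ROWS' [OPENING] [FORCE]. ROWS is JSON, a list of rows, each a list of 2 entries, a list of its own where there are three numbers: the shift along the tool's x, y, z in m, then the turn, a rotation vector about the tool's x, y, z in units of 5 degrees (1.0 is 5 degrees). In form: [[[dx, dy, dz], [wx, wy, wz]], ...]. A call has 1 to 20 rows; each row shifts and turns the commanded pose from where the row before left it, along the tool's axes as they then stand; what a row does not reach is not made up. A row lasts 1/12 s, in which the tool goes at most 41.7 mm and 7.16 degrees, less where a joint would pass 70% of its speed; a pose out of reach is approached as far as the arm can. A call is refused whole if a number of a shift passes 0.0417 or a number of a turn 1, either way. A call with a gripper value outside its range is refused whole. OPENING is the opening, from -1 (shut) to 1 (fully open), so that 0 is half open, set as the call begins (- or left out, the last holds). The fingers move at their own pace and stop on an object; FORCE is the grip in N (left out, the last holds). Time passes only in rows, so rows that do not move let the fingers close. It gives the time, the measured TCP pose, the force and the opening at its end, in the units of the state.
- r.get_obs(): the state, without advancing time (a new reading comes with each control period).
- r.grab_frame(name): name is "scene" or "top"; returns the picture (480x640x3 uint8, red, green, blue); there is no depth.
- r.camera_info(name): a dict with "camera_matrix" (3x3 intrinsics, pixels), "cam_to_world" (4x4, takes a point from camera to world coordinates). Camera axes: x right, y up, looking along -z (the intrinsics and any distortion apply to the point x, -y, -z); pixel columns grow to the right and rows downward; lengths in m; the calibration is good to about 2 mm. A picture is of the moment at which its call begins. camera_info takes no time and is no camera call.
- r.close_job(): hands the job in, once; it reports no verdict.
Trained networks look in the newest picture that a camera, given by its name, has taken for a name from the list of things; names that differ only in an ending like _2 or _b are one class to them, and where a whole thing is asked for, a point or a joint stands for the part that bears it (a point fixed in the world has none). Each returns a list of dicts, best first, with "p" (0 to 1); they miss things now and then, are a little off and sometimes report something else, mostly with a low value. They report only what shows in the picture. A call takes as long as a camera call.
- r.spot_in(query, camera): "position" ([x, y, z] in m, in world coordinates, good to about 4 mm: the middle of the surface that is visible of it).
The state is a dict: "time": time; "qpos": joint angles; "dq": joint speeds; "tau": joint torques, N m; "tcp_pos": TCP position; "eef_rot": TCP orientation; "contact_force": force on the tool from outside, world axes, zero at the start; "ft_torque": the same for the moment, N m; "opening": finger opening in m.
Only numpy, scipy, OpenCV 4.12 (cv2) and the standard library are available. Lean on these libraries where they do the work, as an engineer would, in place of code of your own. Each camera call takes 0.05 s, during which the arm holds its last target.

## Working session

There is one attempt and no reset: what is moved stays moved. The work goes in short steps, Python scripts to look and compute and a shell command to move; the robot and the scene stay as the last step left them, time stands still between calls to the robot, and variables do not carry over. Pictures are saved under pics/ and viewed, and the job is handed in when it is done.

```bash
mkdir -p pics
python3 - <<'E'
from cell import r
import cv2,numpy as np
o=r.get_obs()
for k,v in o.items(): print(k,np.round(v,4))
print(r.hold_point_z)
for n in("scene","top"):
    im=r.grab_frame(n); cv2.imwrite(f"pics/{n}0.png",im[:,:,::-1])
    ci=r.camera_info(n); print(n,ci)
E
```

```text
time 0.0
qpos [-1.4615  0.5285  1.434  -0.      1.1814 -0.1784]
dq [ 0.0013 -0.0007 -0.0011 -0.0009  0.0022  0.0006]
tau [-9.00000e-04 -4.42359e+01 -1.78027e+01 -4.00000e-04  8.40000e-03
 -0.00000e+00]
tcp_pos [ 0.1773 -0.5985  0.2303]
eef_rot [-3.1069e+00 -4.5010e-01 -1.0000e-04]
contact_force [ 0.0269 -0.4947 -0.2411]
ft_torque [-0.0128  0.0071  0.0033]
opening 0.0855
0.0187
scene {'camera_matrix': array([[590.20392753,   0.        , 320.91631241],
       [  0.        , 590.20392753, 229.9982359 ],
       [  0.        ,   0.        ,   1.        ]]), 'cam_to_world': array([[-0.86262791,  0.38308625, -0.33033017,  0.22390762],
       [-0.50581009, -0.64627326,  0.57139043,  0.4639441 ],
       [ 0.00540826,  0.65998166,  0.75126224,  0.68294739],
       [ 0.        ,  0.        ,  0.        ,  1.        ]])}
top {'camera_matrix': array([[480.48423513,   0.        , 318.4311668 ],
       [  0.        , 480.48423513, 238.46918787],
       [  0.        ,   0.        ,   1.        ]]), 'cam_to_world': array([[ 0.00953458,  0.99433672, -0.10584694,  0.40276361],
       [-0.99940911,  0.01297154,  0.03183021, -0.01377254],
       [ 0.03302295,  0.10548091,  0.99387286,  0.89702296],
       [ 0.        ,  0.        ,  0.        ,  1.        ]])}
```

View pics/scene0.png

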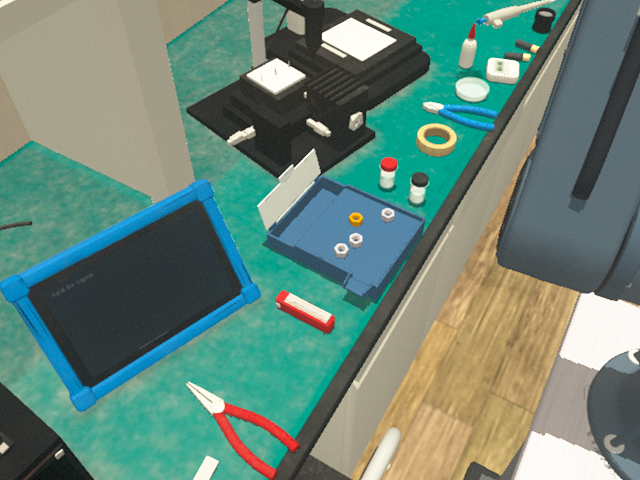

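View pics/top0.png

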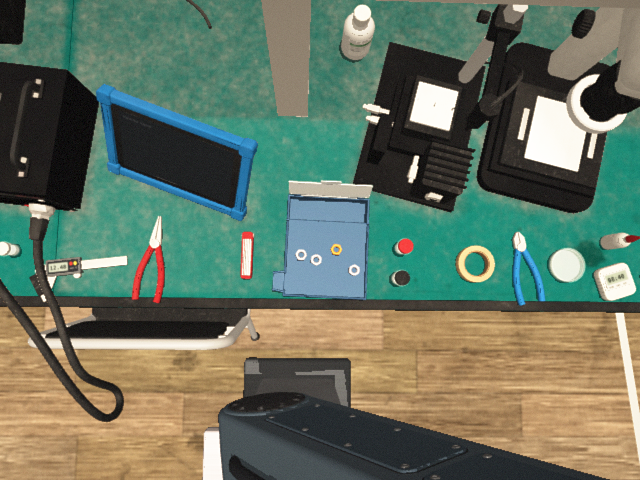

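The scene view shows the open cover at about (290,190), the brass nut at (356,218), and steel nuts at (388,215), (356,240) and (341,250). In the top view the tray spans columns 285–368 and rows 190–298, with steel nuts at (301,255), (316,260), (354,270) and brass at (337,249). I'll zoom in and measure.

```bash
cat > h.py <<'E'
import numpy as np,cv2
from cell import r
def ray(n,uv,z):
    ci=r.camera_info(n);K=ci["camera_matrix"];T=ci["cam_to_world"]
    d=np.linalg.inv(K)@np.array([uv[0],uv[1],1.]);d=T[:3,:3]@np.array([d[0],-d[1],-d[2]])
    o=T[:3,3];return o+d*(z-o[2])/d[2]
def proj(n,p):
    ci=r.camera_info(n);K=ci["camera_matrix"];T=ci["cam_to_world"]
    c=T[:3,:3].T@(np.array(p)-T[:3,3]);q=K@np.array([c[0],-c[1],-c[2]]);return q[:2]/q[2]
E
python3 - <<'E'
from h import *
for q in("steel_nut_1","brass_nut","tray","cover","vial_red","vial_black","hex_keys"):
    for d in r.spot_in(q,"top"): print(q,np.round(d["position"],4),round(d["p"],2))
for n,b in(("top",(270,170,390,310)),("scene",(245,140,440,310))):
    im=cv2.imread(f"pics/{n}0.png")[b[1]:b[3],b[0]:b[2]]
    s=min(800/im.shape[1],600/im.shape[0]);s=int(s);print(n,s)
    cv2.imwrite(f"pics/{n}0z.png",cv2.resize(im,None,fx=s,fy=s,interpolation=cv2.INTER_CUBIC))
E
```

```text
steel_nut_1 [ 0.4643 -0.008   0.0384] 0.45
steel_nut_1 [ 0.4579 -0.0373  0.0449] 0.38
brass_nut [ 0.4783 -0.0736  0.0424] 0.41
tray [ 0.4978 -0.0543  0.0321] 0.64
cover [ 0.5805 -0.0578  0.0614] 0.62
vial_red [ 0.4854 -0.1964  0.0514] 0.64
vial_black [ 0.4254 -0.1857  0.0515] 0.64
hex_keys [ 0.4369 -0.1053  0.0396] 0.56
top 4
scene 3
```

View pics/top0z.png

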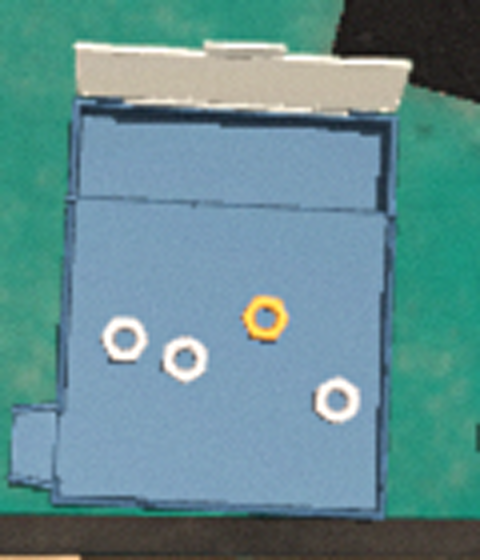

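View pics/scene0z.png

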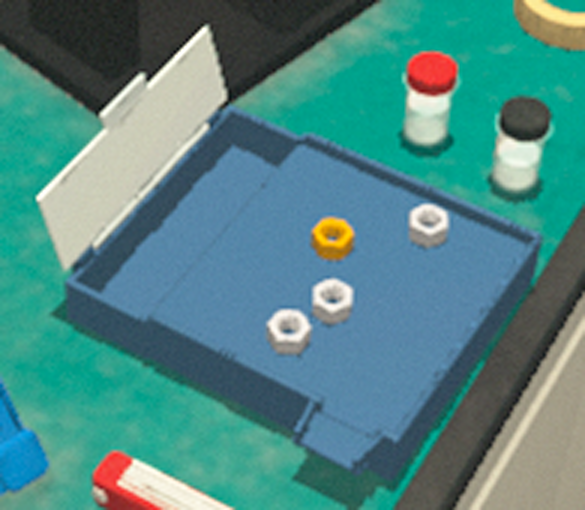

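```bash
cat >> h.py <<'E'
def z2o(u,v): return ((u+.5)/4-.5+270,(v+.5)/4-.5+170)
E
python3 - <<'E'
from h import *
from scipy.optimize import least_squares
# zoom px, tray coords
C=[((52,504),(-75,-92.5,38)),((384,519),(75,-92.5,38)),((78,99),(-75,92.5,32)),((398,116),(75,92.5,32)),((74,199),(-73,47.5,32)),((388,212),(72,47.5,30))]
def T(p,q): 
    c,s=np.cos(p[2]),np.sin(p[2]); x,y,z=np.array(q)/1e3
    return np.array([p[0]+c*x-s*y,p[1]+s*x+c*y,z])
f=lambda p:np.concatenate([proj("top",T(p,q))-np.array(z2o(*z)) for z,q in C])
s=least_squares(f,[.48,-.05,-1.57]);p=s.x;print(p,np.round(s.fun,1))
top={'s1':z2o(125,339),'s2':z2o(185,359),'br':z2o(266,318),'s3':z2o(338,400)}
sz=lambda u,v:((u+.5)/3-.5+245,(v+.5)/3-.5+140)
sc={'s1':sz(289,327),'s2':sz(333,297),'br':sz(333,234),'s3':sz(430,220)}
def tl(w):
    c,s=np.cos(p[2]),np.sin(p[2]);d=w[:2]-p[:2];return np.array([c*d[0]+s*d[1],-s*d[0]+c*d[1]])*1e3
for k in top:
    a=ray("top",top[k],.0408);b=ray("scene",sc[k],.0408);print(k,a.round(4),b.round(4),tl(a).round(1),tl(b).round(1))
# scene check corners
for q in [(-71,47.5,30),(71,47.5,30),(75,-92.5,38),(-75,92.5,32),(75,92.5,32)]:
    u=proj("scene",T(p,q));print(q,((u-[245,140]+.5)*3-.5).round(0))
for q in [(0,93,34.5)]: print(T(p,q))
# cover angle
for n,uv in (("scene",(125,100)),):pass
for a in np.arange(1.55,1.96,.1):
    y=93-57*np.cos(a);z=34.5+57*np.sin(a)
    yy=93-48.5*np.cos(a);zz=34.5+48.5*np.sin(a)
    print(round(a,2),[((proj("scene",T(p,(x,yy,zz)))-[245,140]+.5)*3).round() for x in(-73,73)],((proj("top",T(p,(0,y,z)))-[270,170]+.5)*4).round())
E
```

```text
[ 0.48037364 -0.05650843 -1.60898677] [-0.4  0.4  0.9  0.7 -1.1 -0.3  0.6 -0.2 -0.4 -0.9  0.5  0.2]
s1 [ 0.465  -0.0101  0.0408] [ 0.4642 -0.0087  0.0408] [-45.8 -17.1] [-47.2 -18. ]
s2 [ 0.4564 -0.037   0.0408] [ 0.4552 -0.0356  0.0408] [-18.6 -24.7] [-20. -26.]
br [ 0.4752 -0.0731  0.0408] [ 0.4744 -0.0715  0.0408] [16.8 -4.6] [15.2 -5.4]
s3 [ 0.4389 -0.1055  0.0408] [ 0.4375 -0.1044  0.0408] [ 50.5 -39.6] [ 49.4 -41.1]
(-71, 47.5, 30) [146. 316.]
(71, 47.5, 30) [299. 142.]
(75, -92.5, 38) [546. 233.]
(-75, 92.5, 32) [ 65. 281.]
(75, 92.5, 32) [230. 102.]
[ 0.57330583 -0.06005927  0.0345    ]
1.55 [array([ 62., 207.]), array([230.,  33.])] [245.  82.]
1.65 [array([ 53., 203.]), array([222.,  29.])] [246.  69.]
1.75 [array([ 45., 200.]), array([214.,  27.])] [247.  56.]
1.85 [array([ 37., 198.]), array([207.,  25.])] [247.  44.]
1.95 [array([ 30., 196.]), array([199.,  25.])] [247.  33.]
```

```bash
cat >> h.py <<'E'
P=np.array([0.48037,-0.05651,-1.60899])
def tr(w):
    c,s=np.cos(P[2]),np.sin(P[2]);d=np.array(w[:2])-P[:2];return np.array([c*d[0]+s*d[1],-s*d[0]+c*d[1]])*1e3
def st():
    from scipy.spatial.transform import Rotation as R
    o=r.get_obs();M=R.from_rotvec(o["eef_rot"]).as_matrix()
    c,s=np.cos(P[2]),np.sin(P[2]);B=np.array([[c,-s,0],[s,c,0],[0,0,1]])
    print("t",round(float(o["time"]),2),"tray xy mm",tr(o["tcp_pos"]).round(1),"z mm",round(o["tcp_pos"][2]*1e3,1),"tool axes in tray\n",(B.T@M).round(3),"\nF",(B.T@o["contact_force"]).round(1),"open",round(float(o["opening"]),4),"q6",o["qpos"][5].round(2))
E
python3 -m handwheel '[[[0,0,0],[0,0,0.935]],[[0,0,0],[0,0,0.935]],[[0,0,0],[0,0,0.935]],[[0,0,0],[0,0,0.935]],[[0,0,0],[0,0,0]],[[0,0,0],[0,0,0]]]' -1
python3 -c "from h import *;st()"
```

```text
time: 0.95
tcp_pos: [0.1774, -0.5993, 0.2313]
eef_rot: [3.141, -0.057, 0.0]
contact_force: [-0.0, 0.9, -0.4]
opening: 0.012
t 0.95 tray xy mm [ 553.9 -282. ] z mm 231.3 tool axes in tray
 [[-0.002  1.     0.   ]
 [ 1.     0.002  0.   ]
 [ 0.     0.    -1.   ]] 
F [-0.9 -0.1 -0.4] open 0.012 q6 0.15
```

```bash
python3 -m handwheel '[[[0.0117,-0.0302,0.005],[0,0,0]],[[0.0117,-0.0302,0.005],[0,0,0]],[[0.0117,-0.0302,0.005],[0,0,0]],[[0.0117,-0.0302,0.005],[0,0,0]],[[0.0117,-0.0302,0.005],[0,0,0]],[[0.0117,-0.0302,0.005],[0,0,0]],[[0.0117,-0.0302,0.005],[0,0,0]],[[0.0117,-0.0302,0.005],[0,0,0]],[[0.0117,-0.0302,0.005],[0,0,0]],[[0.0117,-0.0302,0.005],[0,0,0]],[[0.0117,-0.0302,0.005],[0,0,0]],[[0.0117,-0.0302,0.005],[0,0,0]],[[0.0117,-0.0302,0.005],[0,0,0]],[[0.0117,-0.0302,0.005],[0,0,0]],[[0.0117,-0.0302,0.005],[0,0,0]],[[0.0117,-0.0302,0.005],[0,0,0]],[[0.0117,-0.0302,0.005],[0,0,0]],[[0.0117,-0.0302,0.005],[0,0,0]],[[0.0117,-0.0302,0.005],[0,0,0]],[[0.0117,-0.0302,0.005],[0,0,0]]]'
python3 -m handwheel '[[[0,0,0],[0,0,0]],[[0,0,0],[0,0,0]]]'
python3 - <<'E'
from h import *
st()
for n in("scene","top"): cv2.imwrite(f"pics/{n}1.png",r.grab_frame(n)[:,:,::-1])
im=cv2.imread("pics/scene1.png")[100:340,220:480];cv2.imwrite("pics/scene1z.png",cv2.resize(im,None,fx=2.5,fy=2.5,interpolation=cv2.INTER_CUBIC))
E
```

```text
time: 2.62
tcp_pos: [0.4354, -0.0033, 0.1313]
eef_rot: [3.141, -0.057, 0.001]
contact_force: [0.3, 0.3, -0.4]
opening: 0.0005
time: 2.78
tcp_pos: [0.435, -0.0033, 0.1312]
eef_rot: [3.141, -0.051, 0.0]
contact_force: [0.6, -0.2, -0.4]
opening: 0.0003
t 2.78 tray xy mm [-51.4 -47.3] z mm 131.2 tool axes in tray
 [[-0.006  1.     0.   ]
 [ 1.     0.006  0.   ]
 [ 0.     0.    -1.   ]] 
F [ 0.2  0.6 -0.4] open 0.0003 q6 1.34
```

View pics/scene1z.png

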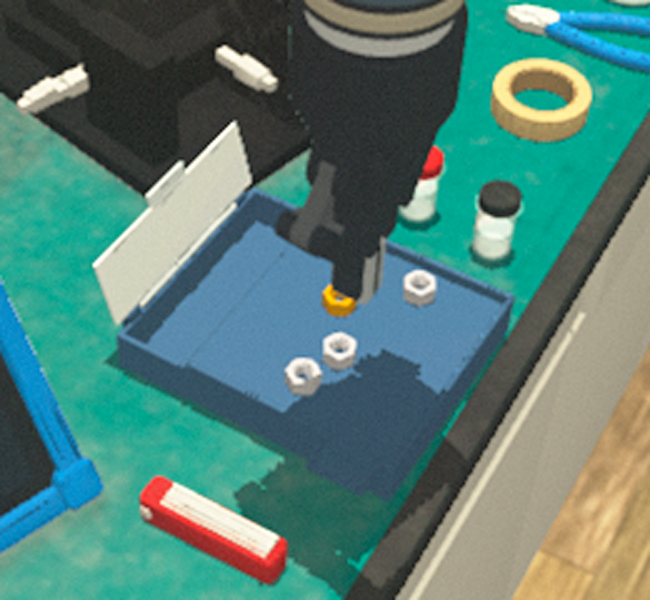

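```bash
python3 -m handwheel '[[[0,0.001,0.03],[0,0,0]],[[0,0.001,0.03],[0,0,0]],[[0,0,0.022],[0,0,0]],[[0,0,0.0145],[0,0,0]],[[0,0,0],[0,0,0]]]'
python3 - <<'E'
from h import *
st()
for n in("scene",): cv2.imwrite(f"pics/{n}2.png",r.grab_frame(n)[:,:,::-1])
im=cv2.imread("pics/scene2.png")[100:340,220:480];cv2.imwrite("pics/scene2z.png",cv2.resize(im,None,fx=2.5,fy=2.5,interpolation=cv2.INTER_CUBIC))
E
```

```text
time: 3.3
tcp_pos: [0.433, -0.008, 0.0328]
eef_rot: [-3.14, 0.065, 0.007]
contact_force: [0.1, 0.3, -0.6]
opening: 0.0
t 3.3 tray xy mm [-46.6 -49.2] z mm 32.8 tool axes in tray
 [[ 0.003  1.    -0.001]
 [ 1.    -0.003 -0.005]
 [-0.005 -0.001 -1.   ]] 
F [-0.3  0.1 -0.6] open 0.0 q6 1.33
```

View pics/scene2z.png

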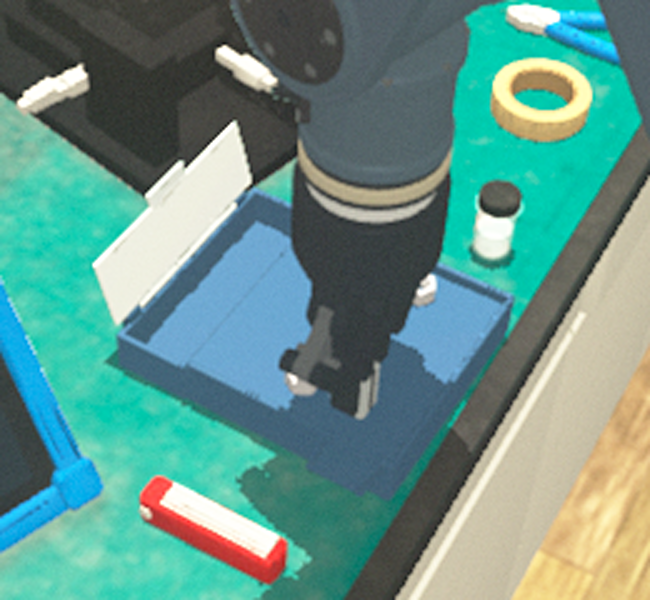

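The closed fingertips are down at about (355,400), behind steel nut 1 (its edge shows at (298,385)). Pushing it now.

```bash
python3 -m handwheel '[[[0.006,0,0],[0,0,0]],[[0.006,0,0],[0,0,0]],[[0.006,0,0],[0,0,0]],[[0.006,0,0],[0,0,0]],[[0.006,0,0],[0,0,0]],[[0.006,0,0],[0,0,0]],[[0.006,0,0],[0,0,0]],[[0.006,0,0],[0,0,0]],[[0.006,0,0],[0,0,0]],[[0.006,0,0],[0,0,0]],[[0.006,0,0],[0,0,0]]]'
python3 - <<'E'
from h import *
st()
for n,b in(("scene",(220,100)),("top",(220,140))):
    im=r.grab_frame(n)[b[1]:b[1]+240,b[0]:b[0]+260,::-1];cv2.imwrite(f"pics/{n}3z.png",cv2.resize(im,None,fx=2.5,fy=2.5,interpolation=cv2.INTER_CUBIC))
E
```

```text
time: 4.27
tcp_pos: [0.5009, -0.0092, 0.0347]
eef_rot: [-3.141, 0.06, 0.0]
contact_force: [-0.7, 0.6, 0.4]
opening: 0.0002
t 4.27 tray xy mm [-48.   18.7] z mm 34.7 tool axes in tray
 [[ 0.  1. -0.]
 [ 1. -0. -0.]
 [-0. -0. -1.]] 
F [-0.6 -0.7  0.4] open 0.0002 q6 1.37
```

View pics/scene3z.png

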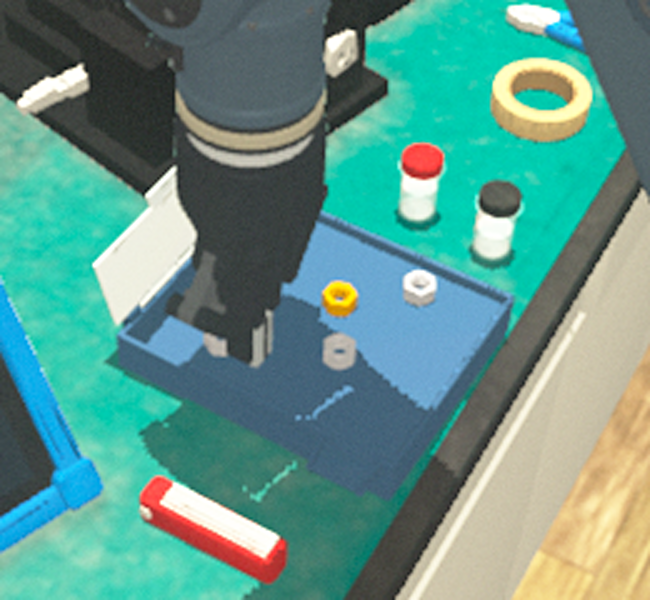

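View pics/top3z.png

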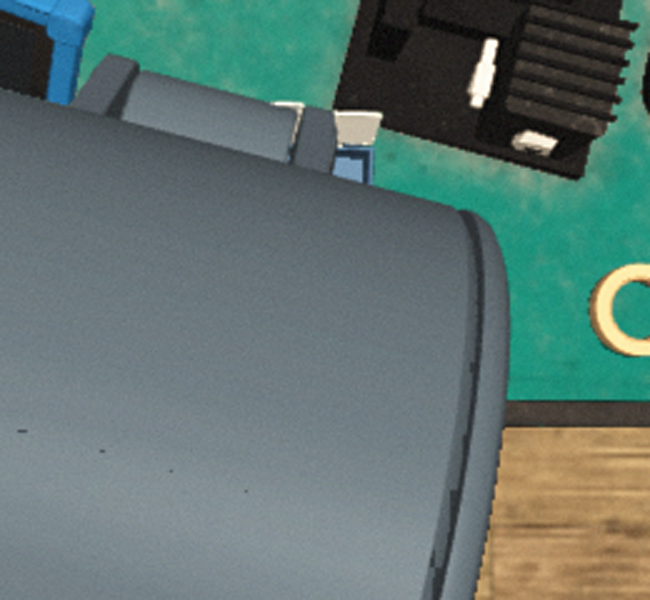

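The nut, at (215,340), is ahead of the fingers, and the other nuts haven't moved. I'll push it over the edge.

```bash
python3 -m handwheel '[[[0.006,0,0],[0,0,0]],[[0.006,0,0],[0,0,0]],[[0.006,0,0],[0,0,0]],[[0.005,0,0],[0,0,0]],[[0,0,0],[0,0,0]],[[0,0,0],[0,0,0]],[[-0.01,0,0],[0,0,0]],[[-0.01,0,-0.02],[0,0,0]]]'
python3 - <<'E'
from h import *
st()
for n,b in(("scene",(220,100)),):
    im=r.grab_frame(n)[b[1]:b[1]+240,b[0]:b[0]+260,::-1];cv2.imwrite(f"pics/{n}4z.png",cv2.resize(im,None,fx=2.5,fy=2.5,interpolation=cv2.INTER_CUBIC))
E
```

```text
time: 5.03
tcp_pos: [0.5012, -0.009, 0.0525]
eef_rot: [-3.14, 0.061, 0.009]
contact_force: [-0.1, 0.4, -0.4]
opening: 0.0001
t 5.03 tray xy mm [-48.3  19. ] z mm 52.5 tool axes in tray
 [[ 0.     1.    -0.001]
 [ 1.    -0.    -0.006]
 [-0.006 -0.001 -1.   ]] 
F [-0.4 -0.1 -0.4] open 0.0001 q6 1.37
```

View pics/scene4z.png

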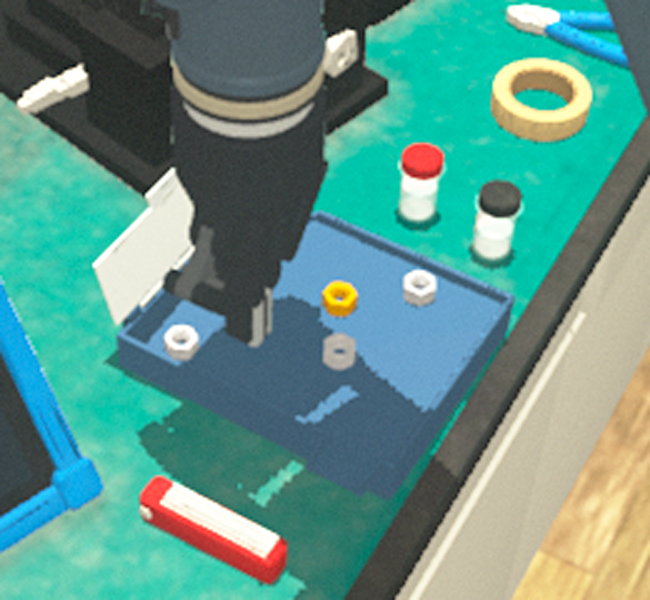

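Run:
```python
from h import *
uv=((181.5)/2.5-.5+220,(340.5)/2.5-.5+100)
for z in(.0178,.0408): print(z,tr(ray("scene",uv,z)))
for q in [(-71,47.5,30)]:
    c,s=np.cos(P[2]),np.sin(P[2]);w=[P[0]+(c*q[0]-s*q[1])/1e3,P[1]+(s*q[0]+c*q[1])/1e3,.03];print((proj("scene",w)-[220,100]+.5)*2.5)
```

```text
0.0178 [-48.67592158  65.34462922]
0.0408 [-64.63769562  53.53620349]
[184.48998765 364.08095527]
```

Triangulated at trough-floor height, nut 1 is at tray (-49,65), so it's in the trough. Next is nut 2.

```bash
python3 -m handwheel '[[[-0.02,0,-0.003],[0,0,0]],[[-0.02,0.007,0],[0,0,0]],[[-0.018,0.01,0],[0,0,0]],[[-0.016,0.011,0],[0,0,0]],[[0,0,0.012],[0,0,0]],[[0,0,0.009],[0,0,0]],[[0,0,0],[0,0,0]]]'
python3 - <<'E'
from h import *
st()
for n,b in(("scene",(220,100)),):
    im=r.grab_frame(n)[b[1]:b[1]+240,b[0]:b[0]+260,::-1];cv2.imwrite(f"pics/{n}5z.png",cv2.resize(im,None,fx=2.5,fy=2.5,interpolation=cv2.INTER_CUBIC))
E
```

```text
time: 5.67
tcp_pos: [0.4281, -0.0346, 0.0357]
eef_rot: [-3.14, 0.062, 0.002]
contact_force: [-0.6, 0.4, 0.3]
opening: -0.0
t 5.67 tray xy mm [-19.9 -53.1] z mm 35.7 tool axes in tray
 [[ 0.001  1.    -0.001]
 [ 1.    -0.001 -0.002]
 [-0.002 -0.001 -1.   ]] 
F [-0.3 -0.6  0.3] open -0.0 q6 1.27
```

View pics/scene5z.png

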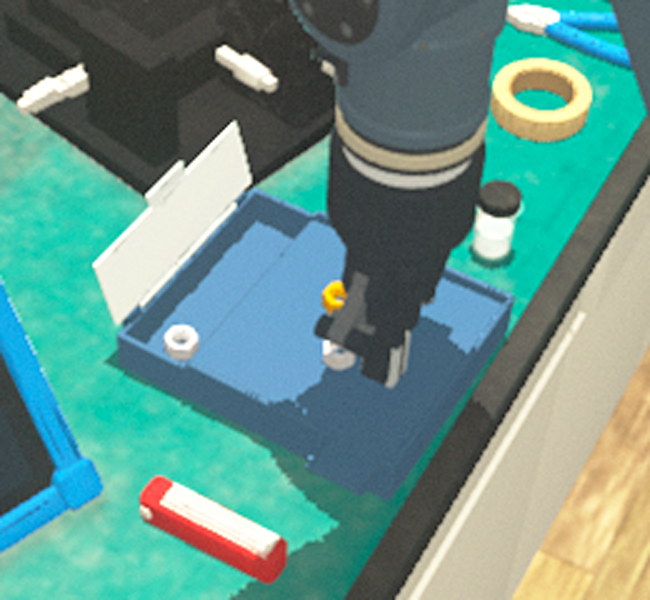

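```bash
python3 -m handwheel '[[[0.006,0,0.001],[0,0,0]],[[0.006,0,0],[0,0,0]],[[0.006,0,0],[0,0,0]],[[0.006,0,0],[0,0,0]],[[0.006,0,0],[0,0,0]],[[0.006,0,0],[0,0,0]],[[0.006,0,0],[0,0,0]],[[0.006,0,0],[0,0,0]],[[0.006,0,0],[0,0,0]],[[0.006,0,0],[0,0,0]],[[0.006,0,0],[0,0,0]],[[0.006,0,0],[0,0,0]],[[0.006,0,0],[0,0,0]],[[0.006,0,0],[0,0,0]],[[0.006,0,0],[0,0,0]],[[0.005,0,0],[0,0,0]],[[0,0,0],[0,0,0]],[[0,0,0],[0,0,0]],[[-0.01,0,0],[0,0,0]],[[-0.01,0,-0.02],[0,0,0]]]'
python3 - <<'E'
from h import *
st()
for n,b in(("scene",(220,100)),):
    im=r.grab_frame(n)[b[1]:b[1]+240,b[0]:b[0]+260,::-1];cv2.imwrite(f"pics/{n}6z.png",cv2.resize(im,None,fx=2.5,fy=2.5,interpolation=cv2.INTER_CUBIC))
E
```

```text
time: 7.38
tcp_pos: [0.5011, -0.0369, 0.0535]
eef_rot: [-3.139, 0.061, 0.009]
contact_force: [0.0, -0.2, -0.4]
opening: -0.0001
t 7.38 tray xy mm [-20.4  19.9] z mm 53.5 tool axes in tray
 [[ 0.     1.    -0.002]
 [ 1.    -0.    -0.006]
 [-0.006 -0.002 -1.   ]] 
F [ 0.2  0.1 -0.4] open -0.0001 q6 1.31
```

View pics/scene6z.png

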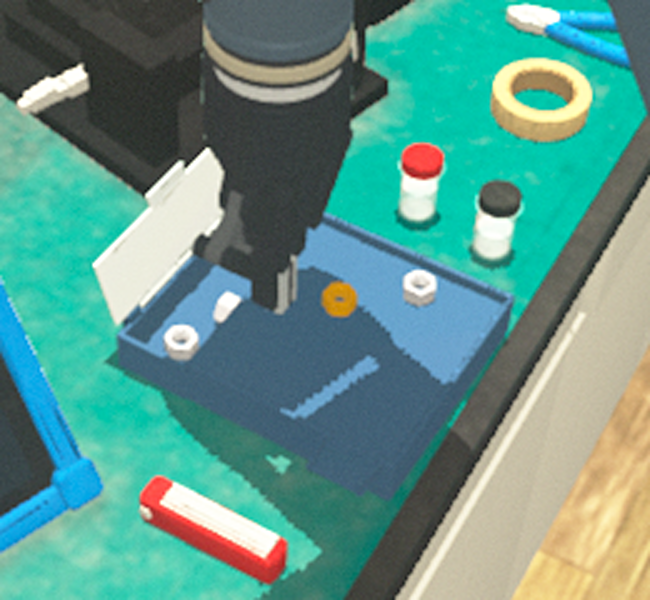

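Nut 2 is edge-on at (227,305) and looks tilted inside the trough. I'll check it once the arm clears, and go on to nut 3.

```bash
python3 -m handwheel '[[[-0.015,0.006,-0.006],[0,0,0]],[[-0.02,0.016,0],[0,0,0]],[[-0.02,0.016,0],[0,0,0]],[[-0.02,0.016,0],[0,0,0]],[[-0.014,0.016,0],[0,0,0]],[[0,0,0.012],[0,0,0]],[[0,0,0.009],[0,0,0]],[[0,0,0],[0,0,0]]]'
python3 - <<'E'
from h import *
st()
for n,b in(("scene",(220,100)),("top",(220,140))):
    im=r.grab_frame(n)[b[1]:b[1]+240,b[0]:b[0]+260,::-1];cv2.imwrite(f"pics/{n}7z.png",cv2.resize(im,None,fx=2.5,fy=2.5,interpolation=cv2.INTER_CUBIC))
E
```

```text
time: 8.1
tcp_pos: [0.4108, -0.1041, 0.0399]
eef_rot: [-3.14, 0.063, 0.003]
contact_force: [0.2, 0.2, -0.3]
opening: -0.0001
t 8.1 tray xy mm [ 50.2 -67.7] z mm 39.9 tool axes in tray
 [[ 0.002  1.    -0.001]
 [ 1.    -0.002 -0.002]
 [-0.002 -0.001 -1.   ]] 
F [-0.2  0.2 -0.3] open -0.0001 q6 1.1
```

View pics/scene7z.png

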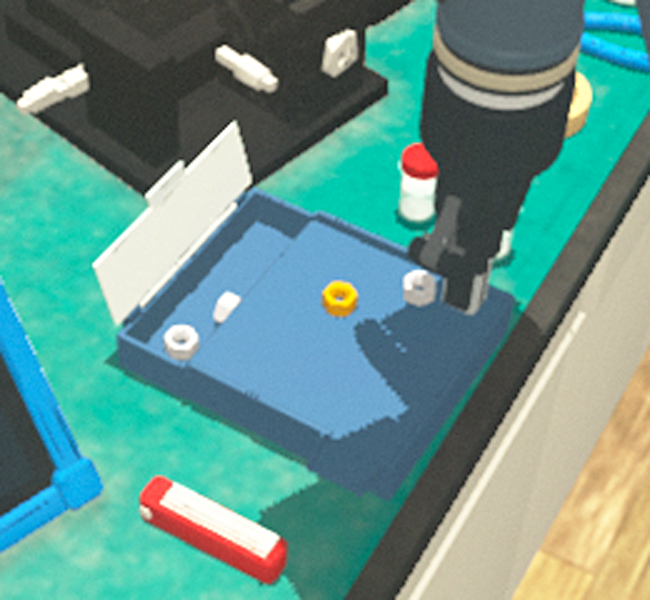

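View pics/top7z.png

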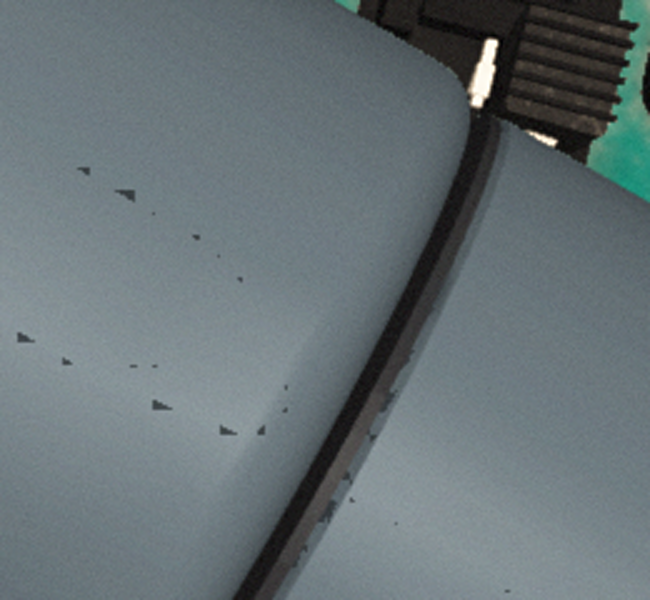

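The scene view shows nut 2 standing on edge against the trough's near wall at (227,305). Its centre is well under 28 mm, so that's fine. Sweeping nut 3 now.

```bash
python3 -m handwheel '[[[0,0,0.0055],[0,0,0]],[[0.0065,0,0],[0,0,0]],[[0.0065,0,0],[0,0,0]],[[0.0065,0,0],[0,0,0]],[[0.0065,0,0],[0,0,0]],[[0.0065,0,0],[0,0,0]],[[0.0065,0,0],[0,0,0]],[[0.0065,0,0],[0,0,0]],[[0.0065,0,0],[0,0,0]],[[0.0065,0,0],[0,0,0]],[[0.0065,0,0],[0,0,0]],[[0.0065,0,0],[0,0,0]],[[0.0065,0,0],[0,0,0]],[[0.0065,0,0],[0,0,0]],[[0.0065,0,0],[0,0,0]],[[0.0065,0,0],[0,0,0]],[[0.0065,0,0],[0,0,0]],[[0.006,0,0],[0,0,0]],[[0,0,0],[0,0,0]],[[0,0,0],[0,0,0]]]'
python3 -m handwheel '[[[-0.01,0,-0.01],[0,0,0]],[[-0.015,-0.015,-0.03],[0,0,0]],[[0,-0.02,-0.04],[0,0,0]],[[0,0,-0.02],[0,0,0]],[[0,0,0],[0,0,0]]]'
python3 - <<'E'
from h import *
st()
for n,b in(("scene",(220,100)),):
    im=r.grab_frame(n)[b[1]:b[1]+240,b[0]:b[0]+260,::-1];cv2.imwrite(f"pics/{n}8z.png",cv2.resize(im,None,fx=2.5,fy=2.5,interpolation=cv2.INTER_CUBIC))
E
```

```text
time: 9.87
tcp_pos: [0.5219, -0.1082, 0.0353]
eef_rot: [3.141, -0.06, 0.0]
contact_force: [-0.9, 0.3, -0.2]
opening: -0.0001
time: 10.28
tcp_pos: [0.4996, -0.0735, 0.1365]
eef_rot: [3.139, -0.058, 0.011]
contact_force: [0.9, -0.3, 0.4]
opening: -0.0
t 10.28 tray xy mm [16.2 19.8] z mm 136.5 tool axes in tray
 [[-0.001  1.     0.002]
 [ 1.     0.001  0.007]
 [ 0.007  0.002 -1.   ]] 
F [0.2 0.9 0.4] open -0.0 q6 1.24
```

View pics/scene8z.png

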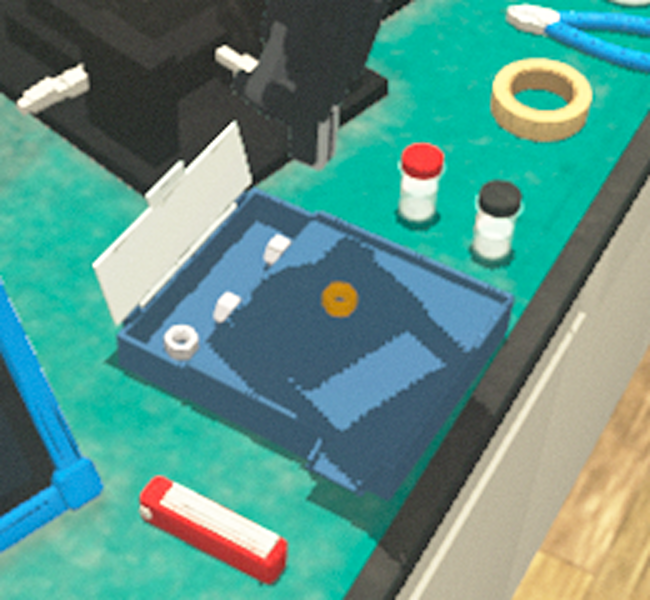

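Run:
```python
from h import *
ims=[r.grab_frame("scene").astype(float) for _ in range(4)]
im=np.mean(ims,0)[170:250,280:370,::-1].astype(np.uint8)
cv2.imwrite("pics/sc9.png",cv2.resize(im,None,fx=7,fy=7,interpolation=cv2.INTER_CUBIC))
```

```text
(no output)
```

View pics/sc9.png

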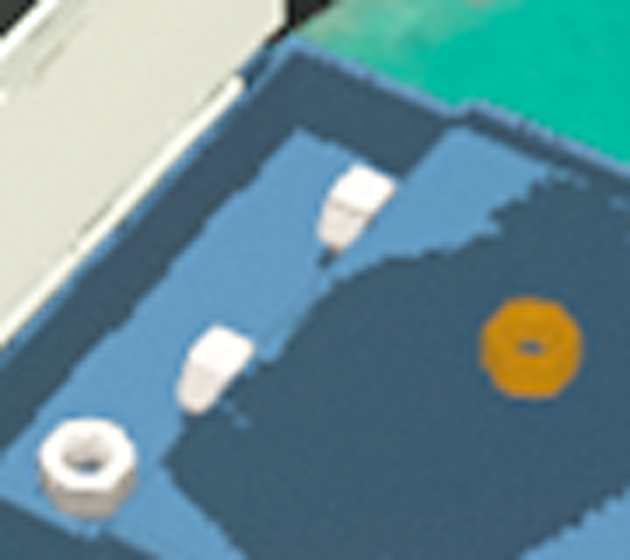

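All three steel nuts are below the platform edge: one lies flat at (88,468), and two stand on edge against the wall at (355,205) and (215,365). The brass nut hasn't moved. Before going behind the cover, I'll check the clearances there.

Run:
```python
from h import *
for nm,uv,z in(("pillar L",(278,116),0),("pillar R",(308,116),0),("plate corner near-left",(356,183),0.005),("plate top-left",(392,45),.005),("block left corner",(428,150),.06),("block L lower",(425,190),.03),("knob",(413,170),.05),("stage slab left",(388,140),.05),("tablet right",(255,150),.02)):
    print(nm,tr(ray("top",uv,z)).round(),)
# pillar base in scene
for nm,uv in(("pillar sc L",(150,197)),("R",(193,195))): print(nm,tr(ray("scene",uv,0)).round())
```

```text
pillar L [-104.  250.]
pillar R [-46. 254.]
plate corner near-left [ 51. 126.]
plate top-left [111. 405.]
block left corner [173. 181.]
block L lower [177. 114.]
knob [149. 145.]
stage slab left [102. 199.]
tablet right [-141.  175.]
pillar sc L [-93. 314.]
R [-52. 259.]
```

Run:
```python
import cv2
im=cv2.imread("pics/scene0.png")[0:240,60:440];cv2.imwrite("pics/sc10.png",cv2.resize(im,None,fx=2.1,fy=2.1,interpolation=cv2.INTER_CUBIC))
```

```text
(no output)
```

View pics/sc10.png

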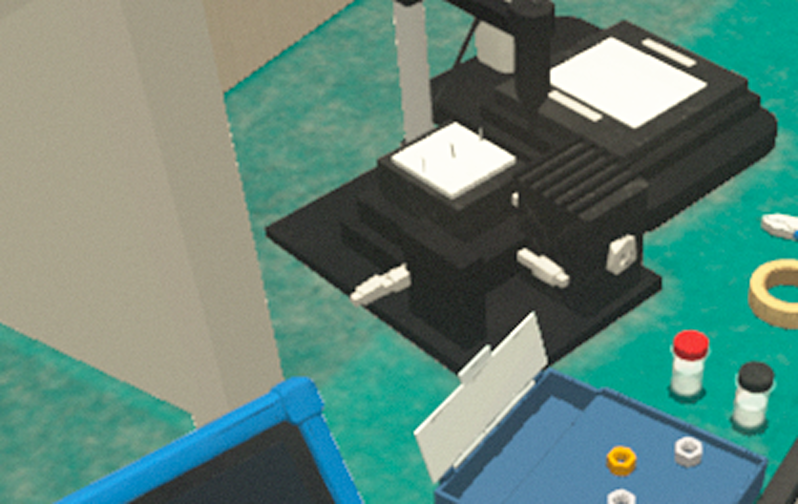

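```bash
python3 -m handwheel '[[[0.027,-0.002,0],[0,0,0]],[[0.028,-0.002,0],[0,0,0]],[[0.028,-0.001,0],[0,0,0]],[[0.028,-0.001,0],[0,0,0]],[[0,0,0.01],[0,0,0]],[[0,0,0.01],[0,0,0]],[[0,0,0],[0,0,0]]]'
python3 - <<'E'
from h import *
st()
for n,b in(("scene",(180,60)),("top",(220,70))):
    im=r.grab_frame(n)[b[1]:b[1]+240,b[0]:b[0]+260,::-1];cv2.imwrite(f"pics/{n}11z.png",cv2.resize(im,None,fx=2.5,fy=2.5,interpolation=cv2.INTER_CUBIC))
E
```

```text
time: 11.12
tcp_pos: [0.6055, -0.0712, 0.1085]
eef_rot: [-3.138, 0.061, 0.014]
contact_force: [0.4, 0.3, -1.0]
opening: -0.0002
t 11.12 tray xy mm [  9.9 125.6] z mm 108.5 tool axes in tray
 [[ 0.001  1.    -0.002]
 [ 1.    -0.001 -0.009]
 [-0.009 -0.002 -1.   ]] 
F [-0.3  0.4 -1. ] open -0.0002 q6 1.31
```

View pics/scene11z.png

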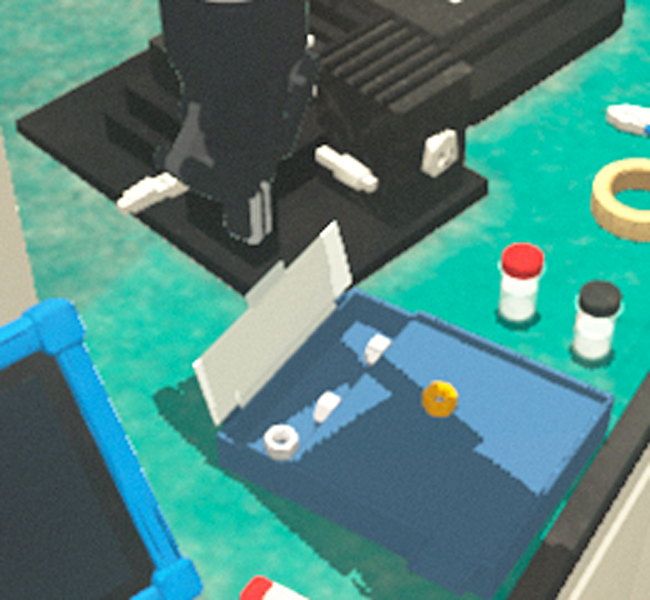

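View pics/top11z.png

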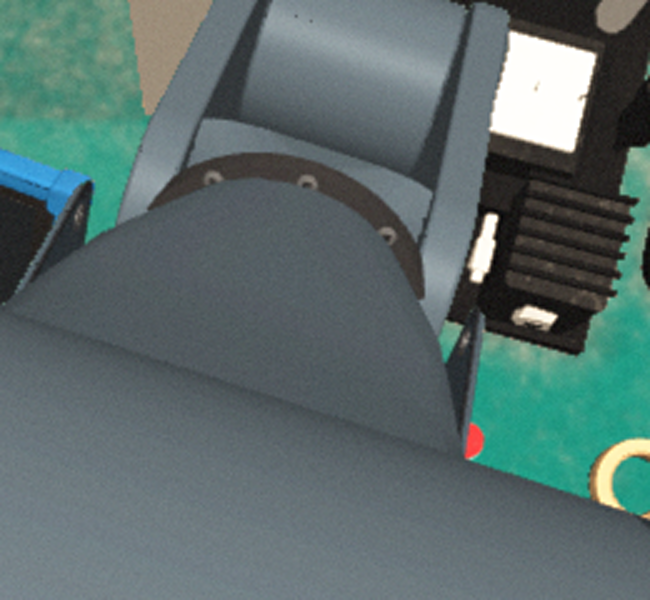

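The fingers are behind the cover at (255,225) in the scene crop, with clear space around them. Descending behind it.

```bash
python3 -m handwheel '[[[0.004,-0.002,0],[0,0,0]],[[0,0,0.014],[0,0,0]],[[0,0,0.014],[0,0,0]],[[0,0,0.013],[0,0,0]],[[0,0,0],[0,0,0]]]'
python3 - <<'E'
from h import *
st()
for n,b in(("scene",(180,60)),):
    im=r.grab_frame(n)[b[1]:b[1]+240,b[0]:b[0]+260,::-1];cv2.imwrite(f"pics/{n}12z.png",cv2.resize(im,None,fx=2.5,fy=2.5,interpolation=cv2.INTER_CUBIC))
E
```

```text
time: 11.63
tcp_pos: [0.6113, -0.0695, 0.0698]
eef_rot: [-3.14, 0.061, 0.007]
contact_force: [-1.3, -0.3, 0.5]
opening: -0.0
t 11.63 tray xy mm [  8.  131.3] z mm 69.8 tool axes in tray
 [[ 0.001  1.    -0.001]
 [ 1.    -0.001 -0.004]
 [-0.004 -0.001 -1.   ]] 
F [ 0.3 -1.3  0.5] open -0.0 q6 1.31
```

View pics/scene12z.png

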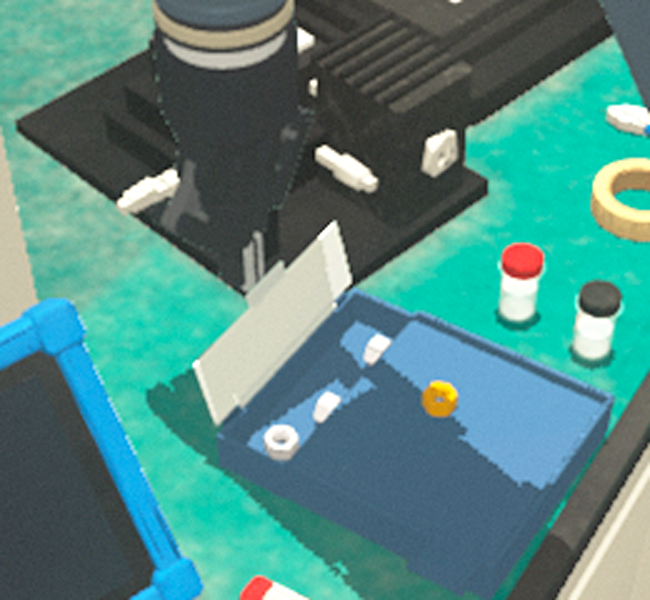

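```bash
python3 -m handwheel '[[[-0.0065,0,0],[0,0,0]],[[-0.0065,0,0],[0,0,0]],[[-0.0065,0,0],[0,0,0]],[[-0.0065,0,0],[0,0,0]],[[-0.0065,0,0],[0,0,0]],[[-0.0065,0,0],[0,0,0]],[[-0.0065,0,0],[0,0,0]],[[-0.0065,0,0],[0,0,0]],[[0,0,0],[0,0,0]]]'
python3 - <<'E'
from h import *
st()
for n,b in(("scene",(180,60)),):
    im=r.grab_frame(n)[b[1]:b[1]+240,b[0]:b[0]+260,::-1];cv2.imwrite(f"pics/{n}13z.png",cv2.resize(im,None,fx=2.5,fy=2.5,interpolation=cv2.INTER_CUBIC))
E
```

```text
time: 12.43
tcp_pos: [0.5591, -0.0676, 0.0714]
eef_rot: [-3.14, 0.061, 0.004]
contact_force: [-0.4, 0.1, -0.4]
opening: -0.0001
t 12.43 tray xy mm [ 8.1 79.1] z mm 71.4 tool axes in tray
 [[ 0.001  1.    -0.001]
 [ 1.    -0.001 -0.003]
 [-0.003 -0.001 -1.   ]] 
F [-0.1 -0.4 -0.4] open -0.0001 q6 1.29
```

View pics/scene13z.png

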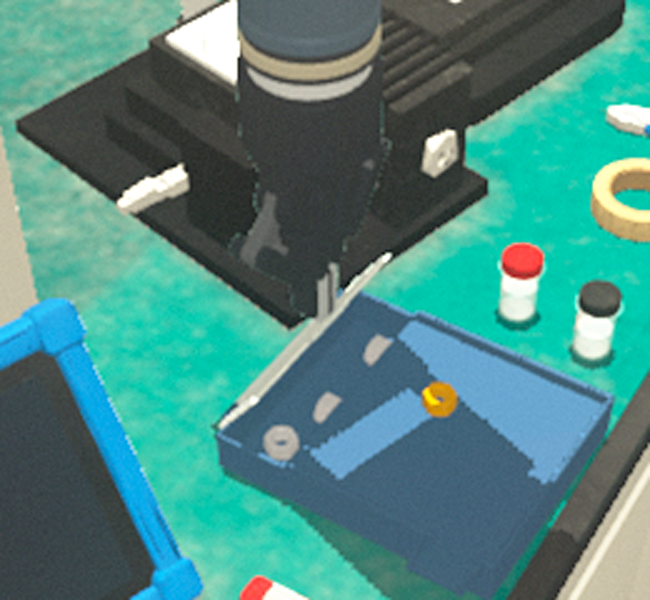

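The cover (edge-on from (220,425) to (390,257)) has gone past upright and the fingers are pushing on its outer face. I'll follow it down.

```bash
python3 -m handwheel '[[[-0.004,0,0.003],[0,0,0]],[[-0.004,0,0.004],[0,0,0]],[[-0.004,0,0.006],[0,0,0]],[[-0.003,0,0.006],[0,0,0]],[[-0.002,0,0.006],[0,0,0]],[[-0.001,0,0.005],[0,0,0]],[[-0.001,0,0.003],[0,0,0]],[[0,0,0.002],[0,0,0]],[[0,0,0],[0,0,0]],[[0,0,0],[0,0,0]]]'
python3 - <<'E'
from h import *
st()
for n,b in(("scene",(180,60)),):
    im=r.grab_frame(n)[b[1]:b[1]+240,b[0]:b[0]+260,::-1];cv2.imwrite(f"pics/{n}14z.png",cv2.resize(im,None,fx=2.5,fy=2.5,interpolation=cv2.INTER_CUBIC))
E
```

```text
time: 13.32
tcp_pos: [0.5424, -0.0673, 0.0364]
eef_rot: [-3.141, 0.061, -0.0]
contact_force: [0.1, -0.2, 0.1]
opening: -0.0001
t 13.32 tray xy mm [ 8.4 62.4] z mm 36.4 tool axes in tray
 [[ 0.  1. -0.]
 [ 1. -0.  0.]
 [ 0. -0. -1.]] 
F [0.2 0.1 0.1] open -0.0001 q6 1.28
```

View pics/scene14z.png

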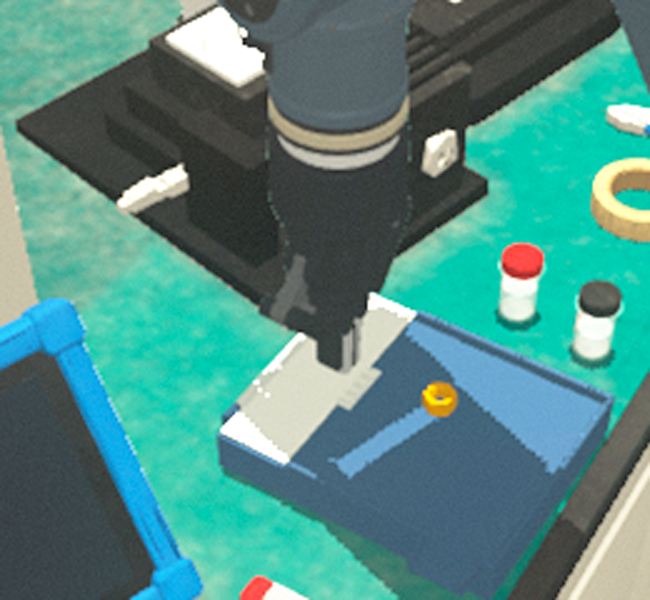

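The cover is nearly flat over the trough, with its tab at (358,388). I'll press it down gently until force builds.

```bash
python3 -m handwheel '[[[0,0,0.001],[0,0,0]],[[0,0,0.001],[0,0,0]],[[0,0,0],[0,0,0]]]'; python3 -m handwheel '[[[0,0,0.001],[0,0,0]],[[0,0,0],[0,0,0]]]'
```

```text
time: 13.62
tcp_pos: [0.5427, -0.0674, 0.0351]
eef_rot: [3.141, -0.061, 0.002]
contact_force: [0.3, -0.2, 2.2]
opening: -0.0003
time: 13.78
tcp_pos: [0.5427, -0.0674, 0.035]
eef_rot: [3.141, -0.06, 0.002]
contact_force: [-1.8, -0.1, 9.1]
opening: 0.0001
```

```bash
python3 -m handwheel '[[[0,0,0.001],[0,0,0]],[[0,0,0],[0,0,0]]]'; python3 -m handwheel '[[[0,0,-0.01],[0,0,0]],[[0,0,-0.03],[0,0,0]],[[0,0,-0.04],[0,0,0]],[[0,0.03,-0.04],[0,0,0]],[[-0.02,0.04,-0.01],[0,0,0]],[[-0.03,0.04,0],[0,0,0]],[[-0.03,0.04,0],[0,0,0]],[[-0.03,0.04,0],[0,0,0]],[[-0.03,0.04,0],[0,0,0]],[[-0.02,0.04,0],[0,0,0]],[[-0.02,0.04,0],[0,0,0]],[[-0.01,0.04,0],[0,0,0]],[[-0.01,0.04,0],[0,0,0]],[[0,0.03,0],[0,0,0]],[[0,0.03,0],[0,0,0]],[[0,0,0],[0,0,0]],[[0,0,0],[0,0,0]]]'
python3 - <<'E'
from h import *
st()
for n,b in(("scene",(220,120)),("top",(220,140))):
    im=r.grab_frame(n)[b[1]:b[1]+240,b[0]:b[0]+260,::-1];cv2.imwrite(f"pics/{n}15z.png",cv2.resize(im,None,fx=2.5,fy=2.5,interpolation=cv2.INTER_CUBIC))
E
```

```text
time: 13.95
tcp_pos: [0.5426, -0.0674, 0.0348]
eef_rot: [3.14, -0.06, 0.002]
contact_force: [-2.9, 0.5, 16.0]
opening: 0.0001
time: 15.37
tcp_pos: [0.3506, -0.4712, 0.1549]
eef_rot: [3.14, -0.064, 0.001]
contact_force: [-0.3, 0.6, 0.0]
opening: -0.0003
t 15.37 tray xy mm [ 419.3 -113.9] z mm 154.9 tool axes in tray
 [[ 0.003  1.     0.001]
 [ 1.    -0.003  0.   ]
 [ 0.     0.001 -1.   ]] 
F [-0.6 -0.3  0. ] open -0.0003 q6 0.49
```

View pics/scene15z.png

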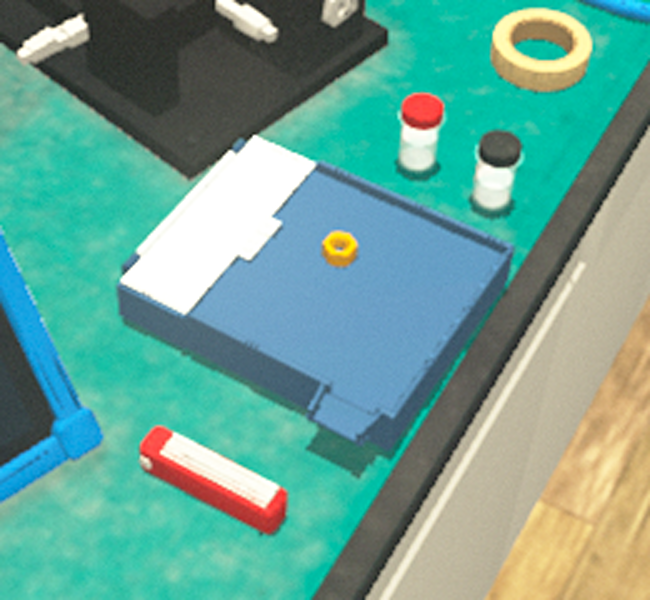

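View pics/top15z.png

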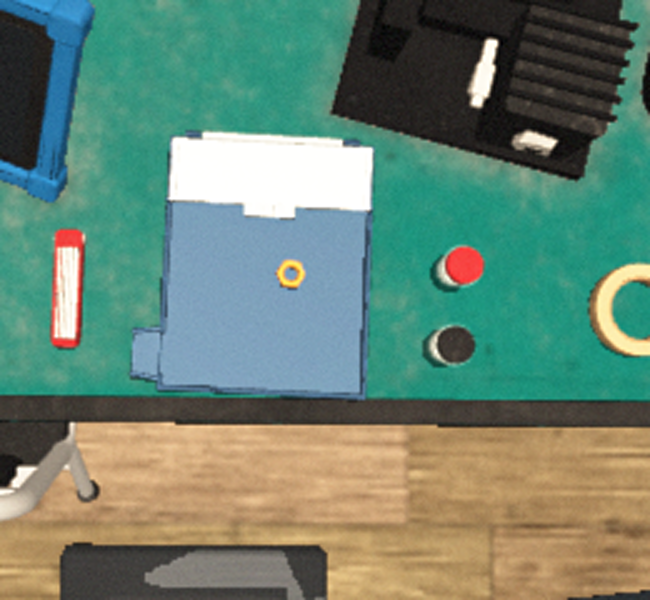

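The cover lies flat with its tab at (270,240) in the scene crop. The brass nut is on the platform at (340,248), the vials and hex-key set are where they were, and the arm is clear. Handing in.

```bash
python3 -c "from cell import r;print(r.close_job(), r.get_obs()['time'])"
```

```text
the job is handed in; nothing more can be done
the job is handed in; nothing more can be done
```

I swept the three steel nuts one at a time over the platform's far edge into the trough, using closed fingertips. I then swung the cover over from behind, pressed it shut, moved the arm clear and handed the job in at about 15.5 s. No verdict is reported.

- **Steel nuts:** Before I closed the cover, the images showed all three in the trough. One lay flat and two stood on edge against the trough's near wall, below the platform edge. I measured only the flat one, at about tray (-49, 65) mm. The other two I judged by eye, and I couldn't see any of them once the cover was shut.
- **Cover:** It took 16 N with the fingertips at 34.8 mm, against a shut height of 35 mm. It still looked flat after I let go, though I did not measure its angle then.
- **Brass nut and bystanders:** The brass nut never visibly moved on the platform. In the last pictures the vials and the hex-key set stood where they started, and the arm was touching nothing.
- **Disagreement:** At the start, one camera network put the hex-key set where the third steel nut was, so I ignored that reading. The two cameras agreed on the nut positions to within about 2 mm.

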